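# Hook the tube rack out of the loading bay

## Task

The blue tube rack has slid deep into the white loading bay, under the wire guard where no hand fits. Take the orange-handled hooked pick, reach in through the mouth, hook the rack's black post and drag the rack out until it stands wholly inside the yellow outline on the bench, touching it with nothing but the pick. Then lay the pick back down wholly on its black mat, without tipping the rack or disturbing the other things on the bench.

Things in the scene. Friction and masses are not known exactly. Their poses are not given: they have to be found in the camera images.
- bay: White loading bay, fixed. Origin on the bench at its middle; x points INTO the bay (roughly world +y), z up. Side walls 8 mm thick, 70 high, from x -90 to +90 mm, 130 mm apart inside (y -65 to +65). Its floor is the bench, no step. Back wall's inner face at x +82 mm. Roof of 5 mm steel wires, 17 mm gaps, underside 64 mm up, top 74 mm. Reader housing behind, x +90 to +180, 120 mm high.
- mouth (a point): Middle of the bay's open mouth, at bench level (bay x -90 mm); axes as the bay's.
- outline (a point): Centre of the yellow outline printed on the bench before the mouth, at bench level (bay x -185 mm); axes as the bay's. A square of 160 x 160 mm over its outer edges, square to the bay; its nearest edge lies 15 mm before the mouth.
- rack: Blue tube rack, loose, 0.2 to 0.42 kg. Origin at the centre of its underside; x points into the bay within 0.04 rad at the start. Base plate 110 (x) by 120 mm (y), 6 mm thick; on it, from x -8 to +55 mm, a block with eight green-capped tubes, 52 mm tall over the caps. A black post stands at x -40 mm. It starts wholly inside the bay, its post 30 to 75 mm behind the mouth.
- post (a point): Axis of the rack's upright black post (12 mm diameter), 25 mm above the rack's underside; axes as the rack's. Post top 50 mm above the underside; a foot collar of 20 mm diameter reaches up to 10 mm. Between post and block is a free gap of 26 mm (x) for the hook, over the 6 mm base plate.
- corner_fl (a point): corner of the rack's base plate, 3 mm above the rack's underside: at rack x -55, y +60 mm (mouth end).
- corner_fr (a point): corner of the rack's base plate, 3 mm above the rack's underside: at rack x -55, y -60 mm (mouth end).
- corner_bl (a point): corner of the rack's base plate, 3 mm above the rack's underside: at rack x +55, y +60 mm (deep end).
- corner_br (a point): corner of the rack's base plate, 3 mm above the rack's underside: at rack x +55, y -60 mm (deep end).
- mat: Black rubber mat fixed on the bench, 260 mm (x) by 130 mm (y), 3 mm thick. Origin at the centre of its underside; long axis x.
- pick_grip (a point): Centre of the pick's orange handle, half-way up. The pick lies loose on the mat; x points from handle to hook (roughly world +y at the start), z up. Handle: bar 80 long (x), 24 wide (y), 28 mm tall. From its front end a steel rod 8 mm thick, 14 mm above the underside, runs along x to 152 mm from here and turns at a right angle to +y for 26 mm (30 over the tip). Balances 10 mm ahead of here.
- pick_tip (a point): Tip of the hook, on the rod's centre line (pick x +152, y +26 mm from the handle's centre).
- pick_end (a point): Middle of the handle's rear end (pick x -40 mm).
- pick: The hooked pick as a whole, 196 mm long, 0.16 kg; origin at the centre of the handle's underside, axes as for its handle's centre.
- reagent: Bystander, loose, to be left alone: amber reagent bottle, 64 mm across, 130 mm tall. Origin at the centre of its underside.
- tipbox: Bystander, loose, to be left alone: pipette tip box, clear with a blue lid, 85 x 120 x 68 mm tall. Origin at the centre of its underside.
- beaker: Bystander, loose, to be left alone: open glass beaker, 80 mm across, 100 mm tall. Origin at the centre of its underside.
- dishes: Bystander, loose, to be left alone: stack of three round dishes, 94 mm across, 48 mm tall. Origin at the centre of its underside.
- timer: Bystander, loose, to be left alone: small white bench timer, 60 x 75 x 20 mm. Origin at the centre of its underside.
Mind the look-alikes: they are no part of the job. Of the things that look like the pick, the larger one is meant.

How it is judged:
By the outcome, as a careful person would: the job done as asked, in the order asked, and still so for the second after the job is handed in, with the robot touching nothing.
It also fails if it takes over 54 s, if anything falls off the work surface, if the arm or the gripper's body presses on something with over 40 N, if the wrist force passes 120 N, or if a joint passes its speed limit or range.

## Robot

A 6-joint arm with a two-finger parallel gripper is mounted at the origin on the work surface. World frame = base frame: x ahead of the robot, y to its left, z up, the work surface at z = 0. Lengths are in m, angles in rad, forces in N, time in s.
With the tool pointing down it reaches from about 0.375 to 0.925 m from the base axis. Payload 5.7 kg.
Tool frame: the origin (TCP) lies midway between the tips of the shut fingers; the grasp point (between the pads) lies 19 mm behind it; z points along the fingers, x is the direction in which the jaws open and shut, and the axes are right-handed (so a half turn about z gives the same grasp; the last joint's range is limited). The gripper opens to 88 mm and grips with 3 to 60 N. Pads are 20 mm wide; open, the fingers measure 115 mm over their backs; the gripper's body (75 mm by 178 mm) begins 61 mm behind the grasp point.
Start: joints at [1.081, 0.359, 1.51, -0, 1.272, -0.115], TCP at [0.22, 0.558, 0.223] pointing down, gripper open.
Joint ranges: [-2.97, 2.97], [-1.01, 2.36], [0.21, 2.38], [-0.96, 4.11], [0.2, 2.71], [-2.98, 2.98]. Speed limits (rad/s): [2.39, 2.39, 3.14, 3.14, 3.14, 3.14].

## Interface

Orientations are given as a unit quaternion [x, y, z, w].
In Python, from bench import move_ptp, servo_line, goto_joints, move_gripper, sleep, inverse_kinematics, capture, PlanningError, close_job, spot_in, silhouettes, current_clock, current_joint_pos, current_qvel, current_joint_torque, current_position, current_orientation, current_force, current_torque, current_finger_gap gives the robot as it stands. Calls block until the motion is done:
- move_ptp(position, orientation): joint-space move of the TCP to a pose.
- servo_line(position, orientation=None, rate=0.15, contact_N=None): straight line of the TCP; orientation=None keeps the orientation; rate is the mean speed in m/s. With contact_N (N) it stops when the force on the tool has changed by that much, and returns True; else False.
- goto_joints(angles): joint-space move.
- move_gripper(opening): finger opening in m; the grip force is fixed at half the most; returns when the fingers have stopped.
- sleep(seconds).
- inverse_kinematics(position, orientation): joint angles nearest the present ones, or None.
- capture(name): name is "scene" or "top"; returns a dict with "image" (480x640x3 uint8, blue, green, red), "range_z" (480x640 float32, m along the optical axis (not along the pixel's ray), 0 where there is no reading), "intrinsics" (3x3 intrinsics, pixels), "R" (3x3) and "t" (3): a world point X has camera coordinates R X + t. Camera axes: x right, y down, z forward; pixel columns grow to the right and rows downward; lengths in m; the calibration is good to about 2 mm. A picture is of the moment at which its call begins.
A pose or a line that the arm cannot do raises PlanningError and nothing moves.
- close_job(): hands the job in, once; it reports no verdict.
Trained networks look in the newest picture that a camera, given by its name, has taken for a name from the list of things; names that differ only in an ending like _2 or _b are one class to them, and where a whole thing is asked for, a point or a joint stands for the part that bears it (a point fixed in the world has none). Each returns a list of dicts, best first, with "conf" (0 to 1); they miss things now and then, are a little off and sometimes report something else, mostly with a low value. They report only what shows in the picture. A call takes as long as a camera call. They do not tell look-alikes from the thing itself.
- spot_in(camera, query): "xy" ([column, row] in pixels, amid what is visible of it).
- silhouettes(camera, query): "region" (480x640 bool, what is visible of it) and "xy" ([column, row] in pixels, amid what is visible of it).
Readings, each from a call of its own:
- current_clock(): time.
- current_joint_pos(): joint angles.
- current_qvel(): joint speeds.
- current_joint_torque(): joint torques, N m.
- current_position(): TCP position.
- current_orientation(): TCP orientation.
- current_force(): force on the tool from outside, world axes, zero at the start.
- current_torque(): the same for the moment, N m.
- current_finger_gap(): finger opening in m.
Only numpy, scipy, OpenCV 4.12 (cv2) and the standard library are available. Lean on these libraries where they do the work, as an engineer would, in place of code of your own. Each camera call takes 0.05 s, during which the arm holds its last target. There are 200 camera calls.

## Working session

There is one attempt and no reset: what is moved stays moved. The work goes in short steps, each a Python script; the robot and the scene stay as the last script left them, time stands still between calls to the robot, and variables do not carry over. Pictures are saved under pics/ and viewed, about 8 in all and at most 12, crops included, and the job is handed in when it is done.

```bash
ls; mkdir -p pics
cat > h.py <<'E'
import numpy as np, cv2
from bench import *
def px2w(c,uv,z=None,d=None):
    K=c["intrinsics"];R=c["R"];t=c["t"]
    r=np.linalg.solve(K,np.array([uv[0],uv[1],1.0]))
    C=-R.T@t; w=R.T@r
    if z is not None: return C+w*(z-C[2])/w[2]
    return C+w*d
def w2px(c,X):
    p=c["intrinsics"]@(c["R"]@np.asarray(X,float)+c["t"]); return p[:2]/p[2]
def cloud(c,m=None):
    K=c["intrinsics"];d=c["range_z"]
    v,u=np.nonzero((d>0)&(m if m is not None else True))
    P=(np.linalg.inv(K)@np.vstack([u,v,np.ones(len(u))]))*d[v,u]
    return (c["R"].T@(P-np.asarray(c["t"]).reshape(3,1))).T,u,v
E
python3 - <<'E'
from h import *
ims=[]
for n in("scene","top"):
    c=capture(n); cv2.imwrite(f"pics/{n}0.png",c["image"])
    print(n,"campos",(-c["R"].T@c["t"]).round(3),c["intrinsics"][0,0])
    for q in("pick","pick_grip","pick_tip","pick_end","rack","post","corner_fl","corner_fr","mat","mouth","outline","bay","reagent","tipbox","beaker","dishes","timer"):
        for r in spot_in(n,q)[:3]:
            u,v=np.round(r["xy"]).astype(int); d=c["range_z"][v,u]
            print(q,round(r["conf"],2),(u,v),px2w(c,r["xy"],d=d).round(3) if d>0 else None)
print(current_clock(),current_orientation(),current_finger_gap())
E
```

```text
pics
scene campos [0.916 0.554 1.014] 460.19786520674046
pick 0.7 (np.int64(336), np.int64(152)) [ 0.312 -0.349 -0.003]
pick 0.56 (np.int64(276), np.int64(164)) [ 0.512 -0.367  0.029]
pick_grip 0.83 (np.int64(276), np.int64(163)) [ 0.511 -0.367  0.033]
pick_grip 0.47 (np.int64(333), np.int64(147)) [ 0.322 -0.351  0.018]
pick_tip 0.57 (np.int64(280), np.int64(166)) [ 0.501 -0.368  0.016]
pick_end 0.66 (np.int64(330), np.int64(147)) [ 0.327 -0.359  0.017]
pick_end 0.64 (np.int64(275), np.int64(162)) [ 0.513 -0.372  0.031]
rack 0.69 (np.int64(390), np.int64(356)) [0.575 0.299 0.029]
rack 0.27 (np.int64(282), np.int64(165)) [ 0.487 -0.383 -0.002]
post 0.89 (np.int64(389), np.int64(356)) [0.576 0.297 0.029]
corner_fl 0.64 (np.int64(390), np.int64(357)) [0.575 0.3   0.03 ]
corner_fr 0.82 (np.int64(388), np.int64(357)) [0.588 0.304 0.054]
mat 0.78 (np.int64(290), np.int64(178)) [ 0.493 -0.317  0.003]
mouth 0.88 (np.int64(421), np.int64(381)) [0.584 0.395 0.12 ]
outline 0.74 (np.int64(414), np.int64(380)) [0.593 0.387 0.118]
bay 0.72 (np.int64(218), np.int64(203)) [ 0.724 -0.313  0.032]
bay 
[... 1807 characters left out ...]
(145), np.int64(233)) [0.563 0.382 0.103]
bay 0.67 (np.int64(146), np.int64(231)) [0.569 0.382 0.092]
bay 0.18 (np.int64(444), np.int64(269)) [ 0.492 -0.332  0.001]
reagent 0.76 (np.int64(268), np.int64(148)) [0.772 0.099 0.1  ]
tipbox 0.57 (np.int64(357), np.int64(154)) [ 0.766 -0.117  0.068]
beaker 0.62 (np.int64(426), np.int64(166)) [ 0.755 -0.296 -0.003]
dishes 0.74 (np.int64(298), np.int64(319)) [0.367 0.026 0.048]
dishes 0.55 (np.int64(190), np.int64(231)) [0.581 0.294 0.034]
timer 0.9 (np.int64(364), np.int64(310)) [ 0.389 -0.133  0.022]
timer 0.6 (np.int64(149), np.int64(230)) [0.576 0.382 0.073]
1.8 [ 8.26458348e-01  5.62997867e-01 -9.89334492e-06  4.08665067e-06] 0.0879060136597927
```

View pics/top0.png

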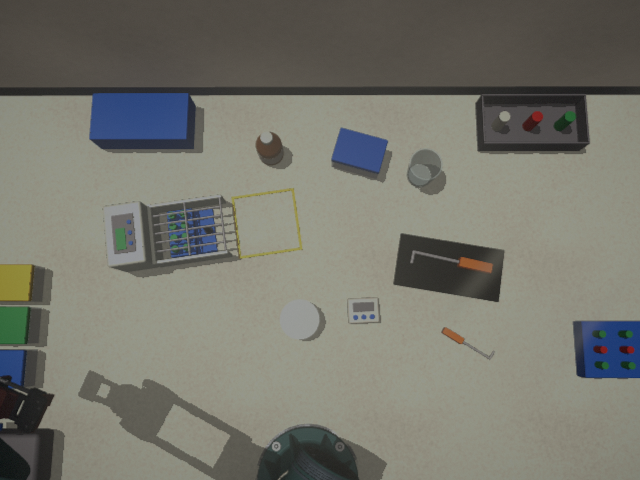

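View pics/scene0.png

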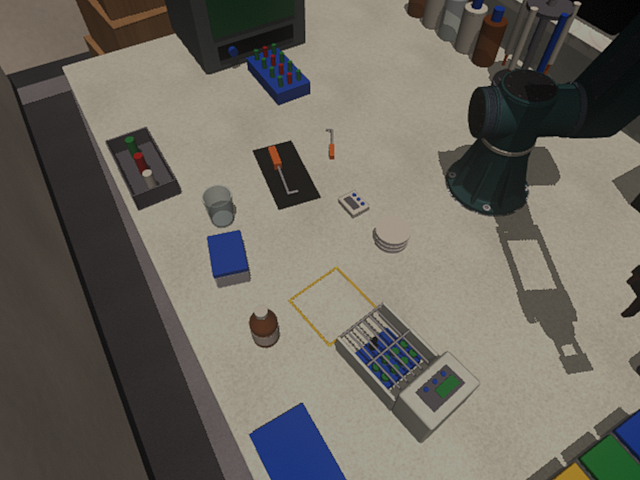

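The larger pick lies on the black mat: its orange handle is near top (475,265) and its hook near (412,260). The look-alike is the small pick off the mat at top (467,343). The one on the mat fits, being larger and on the mat. The bay is at top (170,232) and the yellow outline at (267,223). I'll confirm with an enlarged crop and measure.

```bash
cat > m.py <<'E'
from h import *
def rect(P):
    (c,s,a)=cv2.minAreaRect(P[:,:2].astype(np.float32)*1000); return np.round(c,1),np.round(s,1),round(a,2)
def zproj(c,m,z):
    v,u=np.nonzero(m); K=c["intrinsics"];R=c["R"];t=c["t"]
    w=R.T@np.linalg.inv(K)@np.vstack([u,v,np.ones(len(u))]);C=-R.T@t
    return (C[:,None]+w*(z-C[2])/w[2]).T
def comp(m,box):
    k=np.zeros(m.shape,np.uint8); x0,y0,x1,y1=box; k[y0:y1,x0:x1]=1
    return (m>0)&(k>0)
E
python3 - <<'E'
from m import *
S=capture("scene");T=capture("top")
for n,c,by,bo in(("top",T,(225,180,310,268),(450,250,500,280)),("scene",S,(280,260,385,350),(262,140,290,172))):
    h=cv2.cvtColor(c["image"],cv2.COLOR_BGR2HSV)
    y=comp(cv2.inRange(h,(20,110,90),(35,255,255)),by); print(n,"outline",y.sum(),rect(zproj(c,y,0)))
    o=comp(cv2.inRange(h,(3,130,80),(18,255,255)),bo); P,_,_=cloud(c,o); print("handle",o.sum(),rect(zproj(c,o,.031)),np.percentile(P[:,2],[5,50,95]).round(4))
    Q,_,_=cloud(c); 
    m=(Q[:,2]>.008)&(Q[:,2]<.026)&(np.abs(Q[:,0]-.51)<.08)&(Q[:,1]>-.345)&(Q[:,1]<-.22); print("rod",m.sum(),rect(Q[m]) if m.sum()>5 else 0, Q[m].mean(0))
    m=(Q[:,2]>.08)&(Q[:,1]>.3)&(Q[:,1]<.55)&(np.abs(Q[:,0]-.57)<.12);m&=Q[:,2]>.112; print("housing top",m.sum(),rect(Q[m]))
    m=(Q[:,2]>.06)&(Q[:,2]<.078)&(Q[:,1]>.1)&(Q[:,1]<.5)&(np.abs(Q[:,0]-.57)<.11); print("roof",m.sum(),rect(Q[m]))
a=cv2.resize(T["image"][185:275,135:305],None,fx=4.6,fy=4.6,interpolation=cv2.INTER_CUBIC)
b=cv2.resize(T["image"][225:305,385:515],None,fx=2.3,fy=2.3,interpolation=cv2.INTER_CUBIC)
d=cv2.resize(S["image"][295:405,330:450],None,fx=1.65,fy=1.65,interpolation=cv2.INTER_CUBIC)
im=np.zeros((600,782,3),np.uint8); im[:a.shape[0],:a.shape[1]]=a; im[415:415+b.shape[0],:b.shape[1]]=b[:185]; im[415:415+d.shape[0],310:310+d.shape[1]]=d[:185]
cv2.imwrite("pics/crop1.png",im)
cv2.imwrite("pics/scenebay.png",cv2.resize(S["image"][290:410,325:455],None,fx=5,fy=5,interpolation=cv2.INTER_CUBIC))
E
```

```text
top outline 373 (array([608. , 109.7]), array([158. , 158.9]), 8.61)
handle 303 (array([ 499.5, -401.2]), array([79.3, 25.1]), 77.31) [0.0241 0.0301 0.0348]
rod 224 (array([ 509.4, -281.1]), array([126.7, 130.9]), 83.43) [ 0.51666761 -0.28545612  0.01604541]
housing top 2404 (array([561. , 425.5]), array([146.7,  91.6]), 8.72)
roof 1830 (array([575.2, 333.6]), array([148.5, 262.7]), 8.57)
scene outline 414 (array([606.9, 108. ]), array([159.7, 159.6]), 8.61)
handle 188 (array([ 502. , -394.5]), array([102.8,  26.9]), 75.68) [0.0004 0.0285 0.0332]
rod 98 (array([ 513.7, -309. ]), array([117.4,  72.5]), 59.32) [ 0.52349031 -0.28518546  0.01848809]
housing top 3348 (array([560.9, 424.7]), array([146.7,  89.9]), 8.85)
roof 2049 (array([574.1, 335.7]), array([147.5, 269.8]), 8.55)
```

View pics/crop1.png

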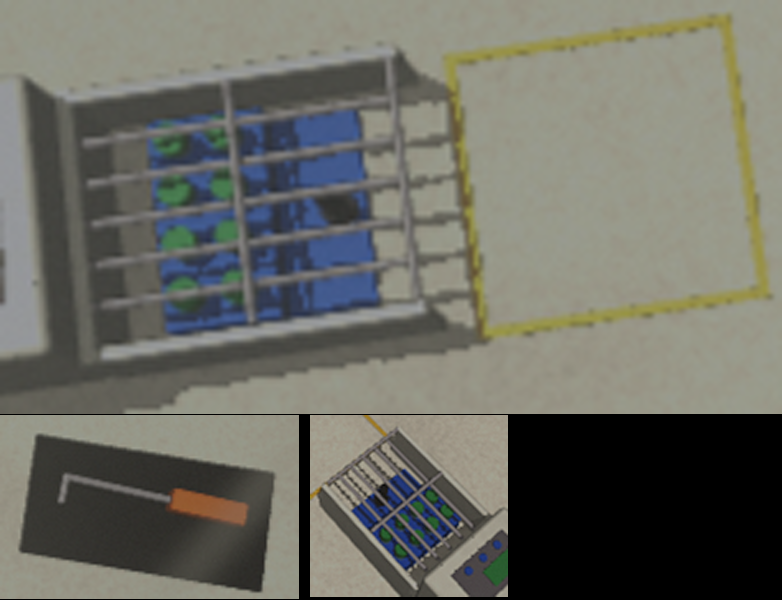

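View pics/scenebay.png

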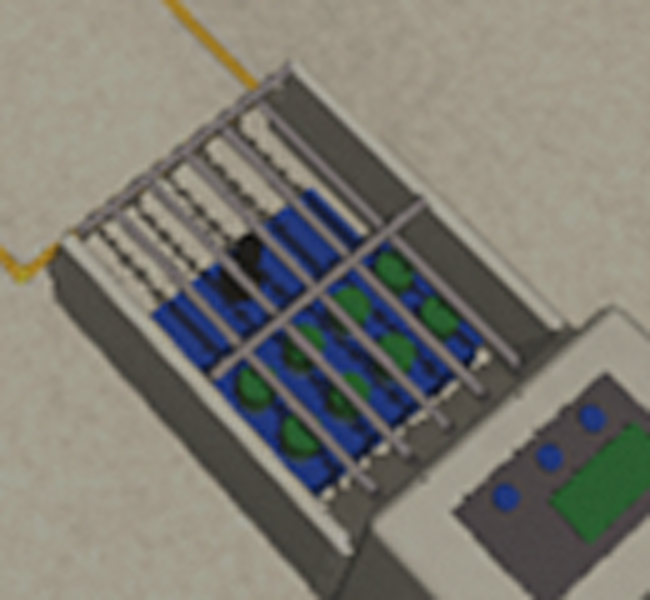

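The crops confirm that the larger pick is on the mat, with its hook turning down in the image. The black post shows at crop (335,207), left of centre in the blue plate strip. Next I'll fit the rack, post, pick, bottle and mat precisely.

```bash
cat >> m.py <<'E'
BO=np.array([.5804,.2918]);BA=np.radians(98.58)
bx=np.array([np.cos(BA),np.sin(BA)]);by=np.array([-bx[1],bx[0]])
def tobay(P): d=P[:,:2]-BO; return np.c_[d@bx,d@by]
def b2w(x,y): return BO+x*bx+y*by
def q(a): return np.array([np.cos(a/2),np.sin(a/2),0,0])
E
python3 - <<'E'
from m import *
S=capture("scene");T=capture("top")
for n,c in(("top",T),("scene",S)):
    h=cv2.cvtColor(c["image"],cv2.COLOR_BGR2HSV)
    u,v=w2px(c,[*b2w(0,0),.02]); u,v=int(u),int(v); box=(u-75,v-60,u+75,v+60)
    bl=comp(cv2.inRange(h,(105,110,60),(125,255,255)),box); p=tobay(zproj(c,bl,.006))*1000
    k=(abs(p[:,1])<70)&(p[:,0]<80);p=p[k]
    e=[(round(yy),round(float(np.min(p[abs(p[:,1]-yy)<3,0])),1)) for yy in range(-60,66,6) if (abs(p[:,1]-yy)<3).any()]
    print(n,"front",e,"yrange front strip",np.percentile(p[p[:,0]<-30,1],[0,1,99,100]).round(1))
    dk=comp(cv2.inRange(h,(0,0,0),(180,255,45)),box)
    for z in(.006,.05):
        p=tobay(zproj(c,dk,z))*1000;k=(abs(p[:,1])<25)&(p[:,0]>-85)&(p[:,0]<-15);p=p[k]
        print("post z",z,len(p),p.mean(0).round(1),p.min(0).round(1),p.max(0).round(1))
    # bystander reagent + tipbox from depth
    Q,_,_=cloud(c)
    m=(Q[:,2]>.02)&(abs(Q[:,0]-.785)<.07)&(abs(Q[:,1]-.11)<.07);print("reagent",rect(Q[m]),Q[m][:,:2].min(0).round(3),Q[m][:,:2].max(0).round(3)); m&=Q[:,2]>.11; print(" cap",Q[m].mean(0).round(3))
    m=(Q[:,2]>.06)&(abs(Q[:,0]-.77)<.1)&(abs(Q[:,1]+.11)<.1);print("tipbox",rect(Q[m]))
    # rod
    g=c["image"].astype(int).mean(2); M=(g<70)
    u0,v0,u1,v1=(395,232,508,303) if n=="top" else (250,138,322,210)
    mt=comp(M*1,(u0,v0,u1,v1)); print("mat",rect(zproj(c,mt,.003)))
    r=comp(((g>85)&(h[:,:,1]<60))*1,(u0,v0,u1,v1)); p=zproj(c,r,.017)*1000
    a=np.radians(77.3);px=np.array([np.cos(a),np.sin(a)]);py=np.array([-px[1],px[0]])
    d=p[:,:2]-np.array([499.5,-401.2]);L=np.c_[d@px,d@py]
    k=(L[:,0]>45)&(L[:,0]<165)&(L[:,1]>-12)&(L[:,1]<40);L=L[k]
    s=(L[:,0]<140)&(abs(L[:,1])<12); print("rod fit",np.polyfit(L[s,0],L[s,1],1).round(4),"max x",L[:,0].max().round(1),"leg x",L[L[:,1]>10,0].mean().round(1),"tip y",L[:,1].max().round(1))
for nm,x,y,a in(("grasp",.4995,-.4012,-12.7),("use",*b2w(-.19,-.042),8.58),("end",*b2w(-.37,-.015),8.58)):
  for f in(0,180):
    print(nm,f,inverse_kinematics([x,y,.01],q(np.radians(a+f))))
print(current_clock())
E
```

```text
top front [(-60, 3.9), (-54, -51.2), (-48, -53.1), (-42, -52.5), (-30, -53.2), (-24, -52.9), (-18, -52.4), (-12, -23.2), (-6, -53.1), (0, -52.8), (6, -29.3), (12, -45.8), (18, -52.7), (24, -52.4), (30, -51.8), (36, -50.6), (42, -52.8), (48, -52.2), (54, -51.6)] yrange front strip [-54.7 -54.3  51.2  51.6]<stdin>:13: RuntimeWarning: Mean of empty slice.
  ret = um.true_divide(
Traceback (most recent call last):
ValueError: zero-size array to reduction operation minimum which has no identity
```

```bash
cat > meas.py <<'E'
from m import *
import sys
S=capture("scene");T=capture("top")
for n,c in(("top",T),("scene",S)):
    h=cv2.cvtColor(c["image"],cv2.COLOR_BGR2HSV); g=c["image"].astype(int).max(2)
    u,v=w2px(c,[*b2w(0,0),.02]); u,v=int(u),int(v); box=(u-75,v-60,u+75,v+60)
    bl=comp(cv2.inRange(h,(105,110,60),(125,255,255)),box); p=tobay(zproj(c,bl,.006))*1000
    k=(abs(p[:,1])<70)&(p[:,0]<80);p=p[k]
    if n=="scene": print("front",[(round(yy),round(float(np.min(p[abs(p[:,1]-yy)<3,0])),1)) for yy in range(-60,66,6) if (abs(p[:,1]-yy)<3).any()])
    p0=tobay(zproj(c,g>-1,.03))*1000; near=((abs(p0[:,1])<20)&(abs(p0[:,0]+42)<22)).reshape(480,640)
    th=g[near].min()+22; dk=near&(g<th); print(n,"th",th)
    for z in(.006,.05):
        p=tobay(zproj(c,dk,z))*1000
        print("post z",z,len(p),np.median(p,0).round(1),p.min(0).round(1),p.max(0).round(1))
    Q,_,_=cloud(c)
    m=(Q[:,2]>.03)&(abs(Q[:,0]-.785)<.07)&(abs(Q[:,1]-.11)<.07);print("reagent",np.percentile(Q[m][:,:2],[1,99],axis=0).round(3)); m&=Q[:,2]>.115; print(" cap",Q[m].mean(0).round(3))
    m=(Q[:,2]>.06)&(abs(Q[:,0]-.77)<.1)&(abs(Q[:,1]+.11)<.1);print("tipbox",rect(Q[m]))
    g=c["image"].astype(int).mean(2)
    u0,v0,u1,v1=(392,230,510,305) if n=="top" else (250,138,322,210)
    mt=comp((g<70)*1,(u0,v0,u1,v1)); print("mat",rect(zproj(c,mt,.003)))
    r=comp(((g>75)&(h[:,:,1]<70))*1,(u0,v0,u1,v1)); p=zproj(c,r,.017)*1000
    a=np.radians(77.3);px=np.array([np.cos(a),np.sin(a)]);py=np.array([-px[1],px[0]])
    d=p[:,:2]-np.array([499.5,-401.2]);L=np.c_[d@px,d@py]
    k=(L[:,0]>45)&(L[:,0]<163)&(L[:,1]>-12)&(L[:,1]<38);L=L[k]
    s=(L[:,0]<140)&(abs(L[:,1])<9)
    if s.sum()>9: print("rod fit",np.polyfit(L[s,0],L[s,1],1).round(4),"max x",L[:,0].max().round(1),"leg x",L[(L[:,1]>10)&(L[:,0]>130),0].mean().round(1),"tip y",L[L[:,0]>140,1].max().round(1))
for nm,x,y,a in(("grasp",.4995,-.4012,-12.7),("use",*b2w(-.19,-.042),8.58),("end",*b2w(-.37,-.015),8.58)):
  for f in(0,180):
    r=inverse_kinematics([x,y,.01],q(np.radians(a+f))); print(nm,f,None if r is None else np.round(r,2))
print(current_clock())
E
python3 meas.py
```

```text
top th 70
post z 0.006 48 [-38.3  -2.1] [-47.8  -9.9] [-27.9   6.4]
post z 0.05 48 [-46.4   6.9] [-55.6  -0.6] [-36.3  15.2]
reagent [[0.756 0.07 ]
 [0.812 0.129]]
 cap [0.787 0.1   0.129]
tipbox (array([ 778.4, -121.9]), array([121.9,  89.5]), 74.1)
mat (array([ 496. , -344.6]), array([257.6, 127.8]), 80.52)
rod fit [ 1.0000e-04 -1.2998e+00] max x 153.1 leg x 149.6 tip y 26.8
front [(-42, -53.9), (-36, -54.2), (-30, -53.5), (-24, -52.0), (-18, -53.0), (-12, -53.4), (-6, -54.1), (0, -29.6), (6, -33.9), (12, -41.1), (18, -46.6), (24, -10.5), (30, -54.3), (36, -53.2), (42, -53.5), (54, -53.5), (60, -51.9)]
scene th 36
post z 0.006 48 [-45.4   7.9] [-54.7  -8. ] [-32.9  20.1]
post z 0.05 48 [-34.3  -8.6] [-43.2 -23.8] [-22.3   3.1]
reagent [[0.76  0.082]
 [0.82  0.132]]
 cap [0.789 0.102 0.128]
tipbox (array([ 778.4, -124.5]), array([127.1,  87.1]), 74.2)
mat (array([ 496.3, -345.4]), array([258.7, 128.1]), 80.66)
rod fit [-0.     0.102] max x 150.7 leg x 146.4 tip y 27.5
grasp 0 [-0.78  0.65  1.6  -0.    0.89 -0.56]
grasp 180 [-0.78  0.65  1.6  -0.    0.89  2.58]
use 0 [ 0.06  0.67  1.55 -0.    0.92 -0.09]
use 180 None
end 0 [-0.22  0.67  1.57 -0.    0.91 -0.37]
end 180 [-0.22  0.67  1.57 -0.    0.91  2.78]
2.1
```

Run:
```python
from m import *
o=q(np.radians(-12.7)); p=np.array([.4993,-.4033])
move_ptp([*p,.12],o); print(current_clock())
servo_line([*p,.006],rate=.12)
move_gripper(.015); print("gap",current_finger_gap(),current_clock())
servo_line([*p,.03],rate=.08); print(current_force())
servo_line([*p,.20],rate=.2)
S=capture("scene");T=capture("top");print(current_clock())
a=cv2.resize(T["image"][215:315,370:530],None,fx=2.5,fy=2.5); b=cv2.resize(S["image"][80:240,210:370],None,fx=2.5,fy=2.5)
im=np.zeros((400,800,3),np.uint8);im[:250,:400]=a;im[:,400:]=b;cv2.imwrite("pics/grasp.png",im)
Q,_,_=cloud(T);m=(Q[:,2]>.18)&(Q[:,2]<.24)&(Q[:,1]>-.35)&(Q[:,1]<-.22);print(m.sum(),rect(Q[m]),Q[m].mean(0))
```

```text
5.6083
gap 0.023700272162150142 7.7083
[-0.37924717  1.06160276 -1.77220703]
9.2583
227 (array([ 521.3, -297.1]), array([ 30. , 104.7]), 1.57) [ 0.521057   -0.29151907  0.21207563]
```

View pics/grasp.png

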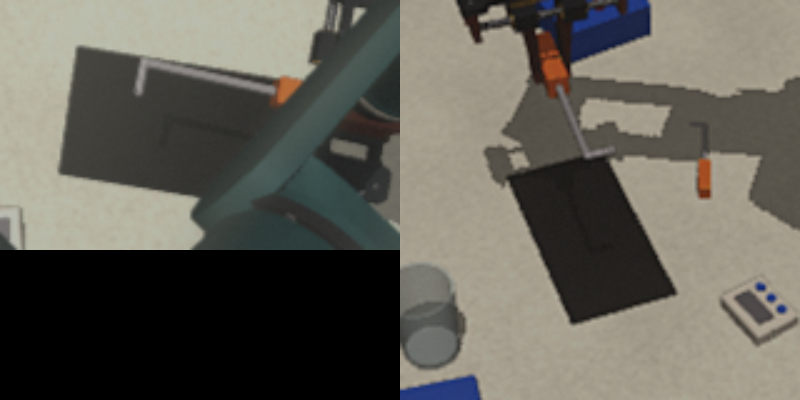

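The grasp holds: in the left half (top view) the rod runs from (278,93) to (143,63) with its leg ending at (138,93), and in the scene view the pick hangs level. I'll measure where the hook sits relative to the gripper, then move in front of the mouth.

```bash
cat >> m.py <<'E'
def hook(c,z,tcp,yaw):
    """rod/leg in the frame of the TCP, yaw of nominal pick x"""
    g=c["image"].astype(int); lo=np.array([np.cos(yaw),np.sin(yaw)]);la=np.array([-lo[1],lo[0]])
    D=c["range_z"];P=zproj(c,D>-1,z)[:,:2]-np.asarray(tcp)[:2]; L=np.c_[P@lo,P@la]*1000
    Q=np.full((480*640,),9.); _,u,v=cloud(c); Qc,_,_=cloud(c); Q[v*640+u]=Qc[:,2]
    k=(abs(Q-z)<.025)&(L[:,0]>50)&(L[:,0]<175)&(L[:,1]>-25)&(L[:,1]<50); L=L[k];zz=Q[k]
    s=L[:,0]<135; f=np.polyfit(L[s,0],L[s,1],1); zf=np.polyfit(L[:,0],zz,1)
    leg=L[(L[:,1]>12)]
    print("n",len(L),"rod slope",f[0].round(4),"y at 0,152",f[1].round(1),(f[0]*152+f[1]).round(1),"leg x",leg[:,0].mean().round(1),"max",L.max(0).round(1),"z at 50,152",np.polyval(zf,[50,152]).round(4))
E
python3 - <<'E'
from m import *
for n in("top","scene"): hook(capture(n),.211,current_position(),np.radians(77.3))
o=q(np.radians(8.58)); w=b2w(-.262,-.040)
move_ptp([*w,.17],o); print(current_clock(),w)
for n in("top","scene"):
    c=capture(n); hook(c,.181,current_position(),BA); cv2.imwrite(f"pics/pre_{n}.png",c["image"])
print(current_position(),current_clock())
E
```

```text
n 233 rod slope 0.0008 y at 0,152 -0.8 -0.7 leg x 152.2 max [155.8  27.6] z at 50,152 [0.2117 0.2122]
n 126 rod slope 0.0269 y at 0,152 -5.0 -0.9 leg x 152.1 max [157.8  27.3] z at 50,152 [0.2088 0.2116]
11.075 [0.65904017 0.03869978]
n 88 rod slope 0.0085 y at 0,152 -2.9 -1.6 leg x nan max [105.    1.8] z at 50,152 [0.1839 0.1842]
n 214 rod slope -0.0048 y at 0,152 -1.1 -1.8 leg x 149.3 max [153.3  27.5] z at 50,152 [0.1831 0.1832]
[0.65919911 0.03729169 0.17013924] 11.175m.py:24: RuntimeWarning: Mean of empty slice.
  print("n",len(L),"rod slope",f[0].round(4),"y at 0,152",f[1].round(1),(f[0]*152+f[1]).round(1),"leg x",leg[:,0].mean().round(1),"max",L.max(0).round(1),"z at 50,152",np.polyval(zf,[50,152]).round(4))
  ret = ret.dtype.type(ret / rcount)
```

Run:
```python
from m import *
o=q(np.radians(8.58))
servo_line([*b2w(-.262,-.040),.017],o,rate=.15)
print("in:",servo_line([*b2w(-.172,-.040),.017],o,rate=.08,contact_N=5),current_force().round(2) if hasattr(current_force(),'round') else current_force())
print(tobay(np.array([current_position()]))*1000,current_position()[2],current_clock())
S=capture("scene");T=capture("top")
a=cv2.resize(S["image"][285:410,320:450],None,fx=4,fy=4,interpolation=cv2.INTER_CUBIC);b=cv2.resize(T["image"][180:280,140:260],None,fx=2.3,fy=2.3)
im=np.zeros((500,800,3),np.uint8);im[:500,:520]=a;im[:230,520:796]=b;cv2.imwrite("pics/in.png",im)
```

```text
in: False [ 0.06 -0.56 -2.26]
[[-172.52271591  -40.074217  ]] 0.017004220396785442 13.6167
```

View pics/in.png

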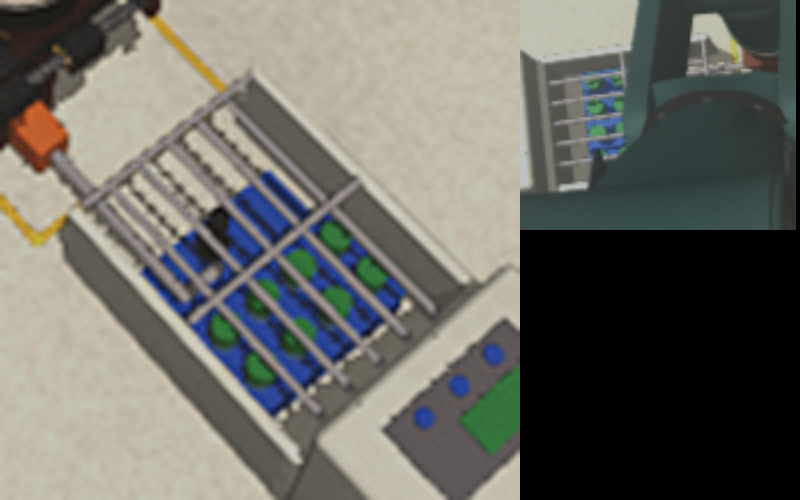

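The hook's leg tip shows at (210,270) in the left crop, in the gap behind the post at (215,230) and clear of the block. Next I'll move sideways and pull.

Run:
```python
from m import *
o=q(np.radians(8.58))
print("lat",servo_line([*b2w(-.172,-.0125),.017],o,rate=.05,contact_N=4),(tobay(np.array([current_position()]))*1000).round(1))
f0=np.array(current_force())
for x in(-.184,-.20,-.24,-.30,-.345):
    r=servo_line([*b2w(x,-.0125),.017],o,rate=.06,contact_N=15); f=np.array(current_force())-f0
    print(x,r,"f bay",(f[:2]@bx).round(2),(f[:2]@by).round(2),f[2].round(2),current_clock())
    if r: break
S=capture("scene");T=capture("top")
for n,c in(("scene",S),("top",T)):
    for r in silhouettes(n,"rack")[:2]: print(n,r["conf"],r["xy"],(tobay(zproj(c,r["region"],.02))*1000).mean(0).round(0),r["region"].sum())
a=cv2.resize(S["image"][240:390,270:420],None,fx=3.3,fy=3.3,interpolation=cv2.INTER_CUBIC)
b=cv2.resize(T["image"][180:280,200:320],None,fx=2.5,fy=2.5)
im=np.zeros((500,800,3),np.uint8);im[:495,:495]=a;im[:250,500:800]=b;cv2.imwrite("pics/drag.png",im)
```

```text
lat False [[-172.   -12.8]]
-0.184 False f bay -0.1 -0.18 -0.73 14.7667
-0.2 False f bay -0.53 -1.24 -0.33 15.1833
-0.24 False f bay -0.67 0.27 -1.0 16.0
-0.3 False f bay -0.75 -0.63 -0.63 17.15
-0.345 False f bay 0.36 -0.84 -0.84 18.05
scene 0.61 [339.9, 308.6] [-159.   -7.] 2065
top 0.59 [252.4, 219.6] [-154.  -10.] 1585
```

View pics/drag.png

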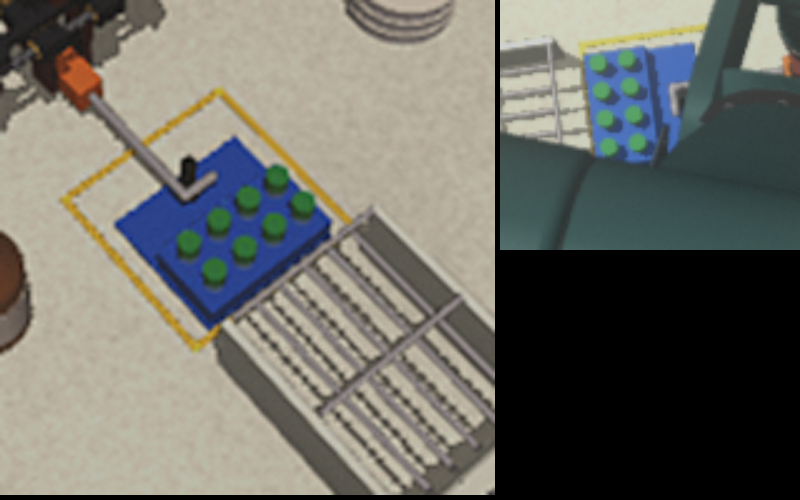

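The rack is out and upright, with the hook behind the post. I'll measure the plate before the last few centimetres.

```bash
cat >> m.py <<'E'
def rackpose(c):
    h=cv2.cvtColor(c["image"],cv2.COLOR_BGR2HSV); m=cv2.inRange(h,(103,110,50),(125,255,255))>0
    p=tobay(zproj(c,m,.006))*1000; k=(p[:,0]>-280)&(p[:,0]<-80)&(abs(p[:,1])<90); p=p[k]
    F=[]
    x0=np.percentile(p[:,0],1)
    for yy in range(-52,53,4):
        s=p[abs(p[:,1]-yy)<2.5]
        if len(s): F.append((yy,s[:,0].min()))
    F=np.array(F); k=abs(F[:,1]-np.median(F[:,1]))<6; f=np.polyfit(F[k,0],F[k,1],1)
    s=p[p[:,0]<np.median(F[:,1])+40]
    print("front x at y=0",f[1].round(1),"slope",f[0].round(3),"y range strip",np.percentile(s[:,1],[.5,99.5]).round(1),"n",k.sum())
E
python3 - <<'E'
from m import *
rackpose(capture("scene"));rackpose(capture("top"));print((tobay(np.array([current_position()]))*1000).round(1))
E
```

```text
front x at y=0 -219.6 slope 0.001 y range strip [-60.2  56.9] n 23
front x at y=0 -189.8 slope -0.111 y range strip [-62.4  50. ] n 13
[[-344.8  -12.6]]
```

Run:
```python
from m import *
o=q(np.radians(8.58))
servo_line([*b2w(-.3655,-.0125),.017],o,rate=.05)
f0=np.array(current_force())
print("back off",servo_line([*b2w(-.357,-.0165),.017],o,rate=.04,contact_N=4))
print("lift",servo_line([*b2w(-.357,-.0165),.09],o,rate=.08,contact_N=4),np.array(current_force())-f0,current_position()[2])
servo_line([*b2w(-.357,-.0165),.20],o,rate=.2); print(current_clock())
S=capture("scene");rackpose(S);T=capture("top");rackpose(T)
for n,c in(("scene",S),("top",T)): hook(c,.211,current_position(),BA)
a=cv2.resize(S["image"][220:390,250:420],None,fx=3.2,fy=3.2,interpolation=cv2.INTER_CUBIC);cv2.imwrite("pics/out.png",a)
```

```text
back off False
lift False [-0.85450831  0.92095288 -0.53044694] 0.08940911632669785
21.05
front x at y=0 -240.1 slope 0.001 y range strip [-60.6  56.7] n 24
front x at y=0 -185.4 slope 0.228 y range strip [-63.7  52. ] n 6
n 194 rod slope 0.0036 y at 0,152 -3.3 -2.8 leg x 149.9 max [154.4  26.9] z at 50,152 [0.2122 0.2113]
n 143 rod slope 0.0036 y at 0,152 -2.0 -1.4 leg x 150.6 max [154.6  26.7] z at 50,152 [0.2127 0.2121]
```

View pics/out.png

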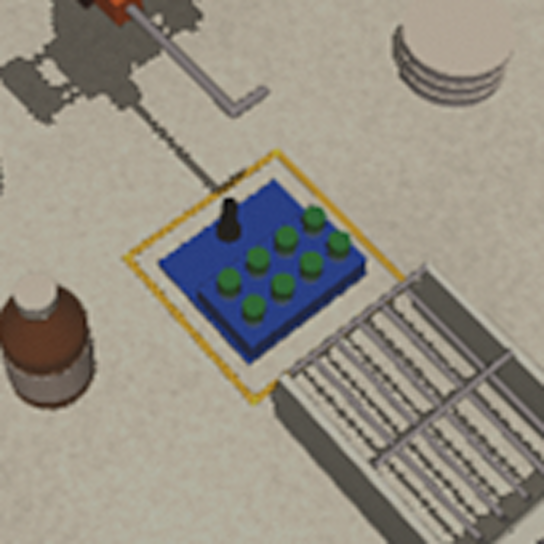

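The rack stands upright inside the outline, with margin on every side and the pick clear of it. Now I'll lay the pick back.

```bash
python3 - <<'E'
from m import *
o=q(np.radians(-12.7)); p=np.array([.4993,-.4033])
move_ptp([*p,.20],o)
servo_line([*p,.03],rate=.2)
print("touch",servo_line([*p,.0065],rate=.03,contact_N=4),current_position(),current_clock())
move_gripper(.086)
servo_line([*p,.12],rate=.12)
move_ptp([.35,-.0,.35],q(np.radians(-12.7))) if inverse_kinematics([.35,0,.35],o) is not None else goto_joints([1.081,.359,1.51,0,1.272,-.115])
sleep(.5)
S=capture("scene");T=capture("top");rackpose(S);rackpose(T)
a=cv2.resize(T["image"][80:360,90:520],None,fx=1.86,fy=1.86,interpolation=cv2.INTER_CUBIC)
cv2.imwrite("pics/fin.png",a);print(current_clock(),current_position(),current_force())
E
python3 meas.py | grep -E "rea|cap|tip|mat|rod"
```

```text
touch True [ 0.49888843 -0.40291807  0.00594391] 24.3333
front x at y=0 -240.1 slope 0.001 y range strip [-60.4  56.7] n 24
front x at y=0 -239.2 slope -0.003 y range strip [-59.7  56.4] n 25
28.875 [ 3.49990380e-01 -3.58152980e-05  3.49987082e-01] [-1.16554329 -0.37171693  0.37253178]
reagent [[0.757 0.069]
 cap [0.787 0.1   0.129]
tipbox (array([ 777.6, -121.6]), array([122. ,  89.1]), 73.93)
mat (array([ 495.8, -344.8]), array([257.4, 127.2]), 80.42)
rod fit [ 0.0052 -1.4237] max x 154.1 leg x 149.5 tip y 28.7
reagent [[0.76  0.08 ]
 cap [0.789 0.102 0.127]
tipbox (array([ 778.8, -123. ]), array([124.5,  87.1]), 74.23)
mat (array([ 495.9, -345.3]), array([258.7, 127.5]), 80.66)
rod fit [-0.0006  0.2798] max x 151.6 leg x 147.1 tip y 27.5
```

View pics/fin.png

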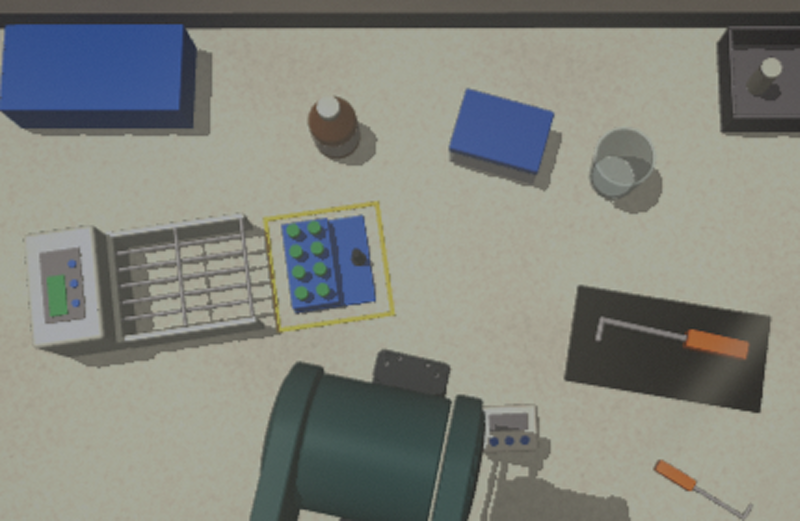

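```bash
python3 -c "
from bench import *
print(current_clock());print(close_job())"
```

```text
28.975
the job is handed in; nothing more can be done
None
```

I hooked the rack's post with the larger pick, dragged the rack out of the bay onto the yellow outline, and laid the pick back on its mat. The job was handed in at about 29 s of the 54 s.

**Last checks**
- **Rack:** it stands upright, with no measurable turn against the bay. Both cameras put its front edge at about bay x −240 mm and its middle about 2 mm off the centre line. That leaves roughly 18 to 25 mm of margin inside the outline on each side.
- **Pick:** it lies fully on the mat, within about 1–2 mm of where it started, and the gripper is open and clear.
- **Other things:** reagent bottle and tip box measured unmoved, within 1–2 mm. The beaker, timer and small look-alike pick look unmoved in the last picture. The parked arm hid the dishes there; they looked in place in the picture before, but I did not measure them.
- **Forces:** no stop limit tripped while I hooked and dragged the rack. The 4 N stop triggered only when the pick touched down on the mat.

**Disagreement:** while the arm was over the outline, the top camera's rack readings were wrong because the arm blocked its view. I used the scene camera then, and the two agreed to about 1 mm once the arm was clear.

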